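# Hold the towel peg open on the order card

## Task

Mark this laundry order as ready: run the slide on the order stand all the way to the stop at the end below the card's free upright edge. Then pick up the big grey towel peg by its levers, squeeze it wide open and hold it level with its jaws gaping around that free edge, about half way up, the card well inside the jaws but not touched, so that I can slip the receipt in. Finish while still holding it open there, and leave everything else on the table where it is.

Things in the scene. Friction and masses are not known exactly. Their poses are not given: they have to be found in the camera images.
- stand: Order stand, fixed: dark base plate 150 x 200 mm, top 12 mm high. Origin: centre of its underside. +x from the slide (front) to the card (back), +y along the track to the ready end and out of the card's free edge, +z up. Track housing 36 x 150 mm, 26 mm high, along y at x = -45 mm, with end stops 32 mm high. The -y edge of the card sits in a post 134 mm high.
- order_slide (a joint): How far the slide has moved along the stand's +y, in m: 0 at the far stop, 0.100 at the stop below the card's free edge (ready, beside three engraved dots). It starts between 0 and 0.06, takes about 2 N to move and stays where it is left.
- slide_grip (a point): Middle of the slide's black upright grip, 56 mm above the table, 9 mm below the grip's top. The grip is 12 mm thick along the stand's y, 24 mm wide along its x and rises 33 mm above its 30 x 30 mm saddle, whose top is 32 mm above the table.
- card_edge (a point): Middle of the free upright edge of the white card (the edge without post), at the stand's x = +45, y = +75 mm, 78.5 mm above the table. The card is upright, 3 mm thick, and reaches from here 148 mm to the stand's -y and 52 mm up and down. A foot 18 mm thick and 26 mm high holds its bottom, ending 33 mm short of this edge.
- peg: Big grey plastic towel peg (spring clip), 116 mm long, 26 mm thick, about 64 g, lying flat on the table; the wooden pegs are far smaller. Origin: on the hinge (steel coil, 14 mm across), at the underside. x points from hinge to jaw tips (60 mm), z up along the hinge. It starts with its jaws pointing within 0.8 rad of the world's -y.
- peg_half (a joint): Turn of one half of the peg about the hinge, rad: 0 jaws shut, 0.28 fully spread (hard stop); the other half turns equally the other way. The spring shuts it when let go. Squeezing the levers 38 mm behind the hinge takes about 5 N a side to begin and 13 N a side to hold it fully spread; a grip of 25 to 50 N is good.
- peg_levers (a point): Midway between the two levers, 38 mm behind the hinge (the peg's -x) and 13 mm above its underside: where to pinch, closing along the peg's y. The levers reach 56 mm behind the hinge. Shut, they splay: 43 mm over the outside here, 54 mm at their ends; fully squeezed they are parallel, 24 mm over the outside.
- peg_mouth (a point): Midway between the jaw tips, 55 mm ahead of the hinge on the peg's x axis, 13 mm above its underside. The jaw tips are shut at rest and gape about 32 mm when fully spread; the gape narrows to 12 mm at the hinge.
- small_peg1: Bystander: small wooden clothes peg, 72 mm long, 11 mm high, lying flat. Origin: centre of its underside.
- small_peg2: Bystander: a second small wooden clothes peg, the same. Origin: centre of its underside.
- lint_brush: Bystander: wooden clothes brush, about 195 x 40 x 28 mm, lying on its bristles, long along its x. Origin: underside, near its middle.
- dosing_cup: Bystander: white dosing cup, 62 mm across, 45 mm high. Origin: centre of its underside.
- token_bowl: Bystander: white bowl, 110 mm across, 35 mm high. Origin: centre of its underside.
- stain_jar: Bystander: closed white jar, 72 mm across, 85 mm high. Origin: centre of its underside.
Mind the look-alikes: they are no part of the job. What is shaped like the stand but red is not meant.

How it is judged (in metres and radians):
On the way, in this order (a step that is already met when the one before it is completed fails the run):
1. the slide stands at its stop below the card's free edge (value of joint order_slide above 0.096 m), for 0.2 s.
2. the towel peg is up off the table, squeezed open between the fingers (value of joint order_slide above 0.096 m and value of joint peg_half above 0.2 rad and contact force between the fingers and peg above 3 N and height (world z) of peg above 0.02 m), for 0.2 s.
At the end, for the whole second after the job is handed in: Slide within 4 mm of its ready stop; peg gripped, spread over 0.2 rad, over 25 mm up, still, level and in line within 15 deg; card edge 14-48 mm ahead of the hinge, within 12 mm of mid-gape; peg within 35 mm of half way up the edge and touching neither card nor stand (value of joint order_slide above 0.096 m and value of joint peg_half above 0.2 rad and contact force between the fingers and peg above 3 N and x of card_edge in the frame of peg between 0.014 and 0.048 m and y of card_edge in the frame of peg between -0.012 and 0.012 m and z of card_edge in the frame of peg between -0.022 and 0.048 m and angle between the x axis of peg and the y axis of stand, either way round below 0.26 rad and angle between the z axis of peg and the z axis of stand, either way round below 0.26 rad and height (world z) of peg above 0.025 m and contact force between peg and stand below 0.5 N and linear speed of peg below 0.02 m/s); the arm keeps its last pose, push and grip.
It fails at once if a bystander is shifted by more than 30 mm or knocked over (distance of any of small_peg1, small_peg2, lint_brush, dosing_cup, token_bowl, stain_jar from where it was at the start of the episode above 0.03 m or angle between any of small_peg1, small_peg2, lint_brush, dosing_cup, token_bowl, stain_jar's own z axis and vertical above 0.6 rad).
It also fails if it takes over 48 s, if anything falls off the work surface, if the arm or the gripper's body presses on something with over 40 N, if the wrist force passes 120 N, or if a joint passes its speed limit or range.

## Robot

A 6-joint arm with a two-finger parallel gripper is mounted at the origin on the work surface. World frame = base frame: x ahead of the robot, y to its left, z up, the work surface at z = 0. Lengths are in mm, angles in rad, forces in N, time in s.
With the tool pointing down it reaches from about 275 to 750 mm from the base axis. Payload 10.2 kg.
Tool frame: the origin (TCP) lies at the centre of the arm's flange, where the gripper is bolted on; the fingertips stand 173 mm ahead of it and the grasp point (between the pads) lies 155 mm ahead of it; x points along the fingers, z is the direction in which the jaws open and shut, and the axes are right-handed (so a half turn about x gives the same grasp; the last joint's range is limited). The gripper opens to 85 mm and grips with 20 to 120 N. Pads are 22 mm wide; open, the fingers measure 114 mm over their backs; the gripper's body (76 mm by 85 mm) begins 54 mm behind the grasp point. The pads swing forward as they close: fully open they stand 13 mm farther back than shut.
Start: joints at [0.936, 0.313, 1.498, -0, 1.331, -0.223], TCP at [210.15, 481.113, 404.694] pointing down, gripper open.
Joint ranges: [-2.94, 2.94], [-0.97, 2.17], [0.19, 2.56], [-1.23, 4.37], [0.02, 3.11], [-2.88, 2.88]. Speed limits (rad/s): [2.39, 2.39, 3.01, 3.14, 3.14, 3.14].

## Interface

Orientations are given as a 3x3 rotation matrix whose columns are the frame's x, y, z axes.
In Python, from cell import r gives the robot as it stands.
- The arm moves only by the tool step_arm, never from a script. Its argument "moves" is a list of rows, each a list of 3 entries, a list of its own where there are three numbers: the closure, from -1 (fully open) to 1 (shut), then the shift along the world's x, y, z in m, then the turn about the world's z in degrees. A call has 1 to 5 rows; each row shifts and turns the commanded pose from where the row before left it; what a row does not reach is not made up. A row lasts 1/10 s, in which the tool goes at most 50 mm and 8.59 degrees, less where a joint would pass 70% of its speed; a pose out of reach is approached as far as the arm can. A call with a gripper value outside its range is refused whole. The fingers move at their own pace and stop on an object; "newtons" is the grip in N (left out, the last holds). Time passes only in rows, so rows that do not move let the fingers close. It gives the time, the measured TCP pose, the force and the opening at its end, in the units of the state.
- r.get_state(): the state, without advancing time (a new reading comes with each control period).
- r.read_camera(name): name is "scene" or "top" or "wrist"; returns (picture, depth): 480x640x3 uint8, red, green, blue; 480x640 float32, mm along the optical axis (not along the pixel's ray), 0 where there is no reading.
- r.camera_model(name): a dict with "mtx" (3x3 intrinsics, pixels), "k1" (the pictures are not rectified: a ray, as slopes to the right and down, at radius r is drawn at 1 + k1 r^2 times it, then the intrinsics apply), "rvec" (rotation vector, rad) and "tvec" (3), from world to camera coordinates, as OpenCV has them. Camera axes: x right, y down, z forward; pixel columns grow to the right and rows downward; lengths in mm; the calibration is good to about 2 mm. A picture is of the moment at which its call begins: read the wrist's pose just before it. camera_model takes no time and is no camera call; for the wrist camera it gives the pose at the moment of the call.
- r.finish_job(): hands the job in, once; it reports no verdict.
The state is a dict: "time": time; "joint_positions": joint angles; "joint_vel": joint speeds; "effort": joint torques, N m; "eef_pos": TCP position; "eef_rot": TCP orientation; "wrist_force": force on the tool from outside, world axes, zero at the start; "torque": the same for the moment, N m; "finger_gap": finger opening in mm.
Only numpy, scipy, OpenCV 4.12 (cv2) and the standard library are available. Lean on these libraries where they do the work, as an engineer would, in place of code of your own. Each camera call takes 0.05 s, during which the arm holds its last target. There are 200 camera calls.

## Working session

There is one attempt and no reset: what is moved stays moved. The work goes in short steps, Python scripts to look and compute and a tool call to move; the robot and the scene stay as the last step left them, time stands still between calls to the robot, and variables do not carry over. Pictures are saved under pics/ and viewed, about 8 in all and at most 12, crops included, and the job is handed in when it is done.

Besides the shell and the picture viewer there is one more tool, called by a JSON object that holds its "op" and its "data". step_arm: Moves the arm, as the interface text tells. Its arguments: {"type":"object","properties":{"moves":{"type":"array","items":{"type":"array"}},"newtons":{"type":"number"}},"required":["moves"]}

```bash
mkdir -p pics; cat > h.py <<'E'
import numpy as np, cv2
from cell import r
def cam(n):
    m=r.camera_model(n); R=cv2.Rodrigues(np.array(m['rvec'],float))[0]
    return np.array(m['mtx'],float),float(m['k1']),R,np.array(m['tvec'],float).ravel()
def rays(n,px,M=None):
    K,k1,R,t=M or cam(n); px=np.atleast_2d(np.array(px,float))
    u=cv2.undistortPoints(px.reshape(-1,1,2),K,np.array([k1,0,0,0.])).reshape(-1,2)
    d=np.c_[u,np.ones(len(u))]
    return -R.T@t, d@R
def onplane(n,px,z,M=None):
    o,d=rays(n,px,M); return o+d*((z-o[2])/d[:,2])[:,None]
def cloud(n,D,px,M=None):
    o,d=rays(n,px,M); px=np.atleast_2d(px).astype(int); return o+d*D[px[:,1],px[:,0]][:,None]
def shot(n,name):
    M=cam(n); im,D=r.read_camera(n); cv2.imwrite(f'pics/{name}.png',im[:,:,::-1]); np.savez(f'pics/{name}.npz',im=im,D=D)
    import pickle; pickle.dump(M,open(f'pics/{name}.pkl','wb')); return im,D,M
def load(name):
    import pickle; f=np.load(f'pics/{name}.npz'); return f['im'],f['D'],pickle.load(open(f'pics/{name}.pkl','rb'))
E
python3 - <<'E'
from h import *
for n in('top','scene'):
    im,D,M=shot(n,n+'0'); print(n,-M[2].T@M[3],M[2][2])
print(r.get_state())
E
```

```text
top [ 216.73290632  -20.09220226 1137.31617455] [ 0.21560364  0.01647743 -0.97634193]
scene [ 939.36492653 -900.49146907  891.31522568] [-0.38617496  0.68327393 -0.61968188]
{'time': 0.1, 'joint_positions': array([ 9.35607582e-01,  3.13358315e-01,  1.49835615e+00,  1.57495260e-05,
        1.33097595e+00, -2.23404677e-01]), 'joint_vel': array([ 0.0009397 ,  0.00106694, -0.00168701, -0.00031831, -0.00012515,
        0.0013553 ]), 'effort': array([ 1.86994126e-03, -4.12904227e+01, -2.60143733e+01, -2.51873080e-04,
        3.01151282e-03, -4.83517465e-05]), 'eef_pos': array([210.11822106, 481.07835351, 404.21234526]), 'eef_rot': array([[-6.63647197e-04, -9.16406631e-01,  4.00247980e-01],
       [-8.74573937e-04,  4.00248447e-01,  9.16406250e-01],
       [-9.99999397e-01,  2.58123988e-04, -1.06708912e-03]]), 'wrist_force': array([0.99181719, 0.421726  , 0.63292071]), 'torque': array([-0.0012357 , -0.00986101, -0.00027571]), 'finger_gap': 85.53803019421224}
```

View pics/top0.png

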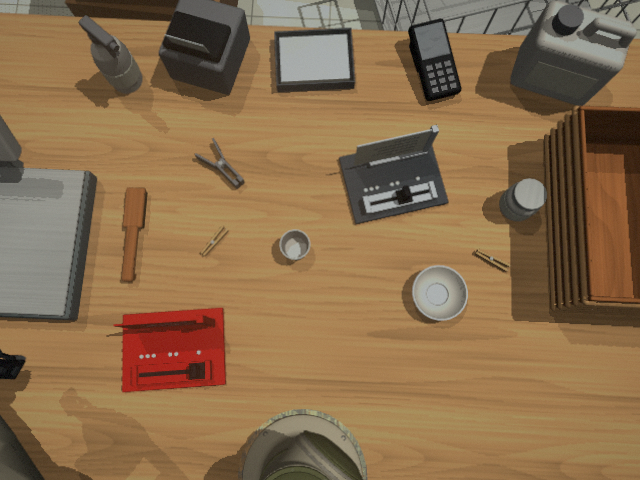

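View pics/scene0.png

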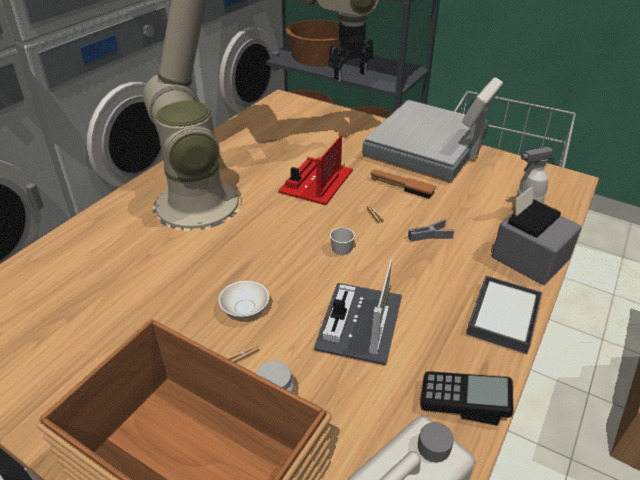

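```bash
python3 - <<'E'
from h import *
im,D,M=load('top0')
a=cv2.resize(im[125:205,180:260],(400,400),interpolation=3); b=cv2.resize(im[115:235,330:455],(417,400),interpolation=3)
c=cv2.resize(im[295:400,100:240],(400,300))
cv2.imwrite('pics/c1.png',np.hstack([a,b[:, :400]])[:,:,::-1])
# peg mask: above table by 8+ mm in depth
for name,(x0,x1,y0,y1) in dict(peg=(185,255,130,200),stand=(332,455,118,232)).items():
    g=np.stack(np.meshgrid(np.arange(x0,x1),np.arange(y0,y1)),-1).reshape(-1,2)
    P=cloud('top',D,g,M); c=im[g[:,1],g[:,0]].astype(int)
    s=c.max(1)-c.min(1)
    m=(s<30)
    print(name,m.sum(),np.percentile(P[m,2],[1,10,50,90,99]))
    if name=='peg':
        mm=m&(P[:,2]>10); mask=np.zeros(im.shape[:2],np.uint8); mask[g[mm][:,1],g[mm][:,0]]=1
        print(P[mm].min(0),P[mm].max(0))
    else:
        mm=m&(P[:,2]>5)&(P[:,2]<20)
        rect=cv2.minAreaRect(P[mm][:,:2].astype(np.float32));print(rect,cv2.boxPoints(rect))
        mm=(P[:,2]>85)&(P[:,2]<128)&m;print('card',mm.sum(),cv2.fitLine(P[mm][:,:2].astype(np.float32),cv2.DIST_HUBER,0,.01,.01).ravel(),P[mm].min(0),P[mm].max(0))
        mm=(P[:,2]>50)&(P[:,2]<70)&(c.max(1)<60)&m;print('grip',mm.sum(),P[mm].mean(0),P[mm].min(0),P[mm].max(0))
E
```

```text
peg 444 [-0.33367502  9.712565   24.43933277 28.21117577 31.10247398]
[216.73290632 -20.09220226  10.09414728] [ 661.76800986  258.44526476 1137.31617455]
stand 7153 [  6.08890256   9.68131506  14.66358489  94.28603112 133.42528132]
((592.7793579101562, -158.80078125), (148.7397918701172, 200.26129150390625), 15.553610801696777) [[ 494.28387   -82.27846 ]
 [ 547.9819   -275.20618 ]
 [ 691.27484  -235.3231  ]
 [ 637.57684   -42.395386]]
card 616 [ 2.6598692e-01 -9.6397662e-01  6.3604602e+02 -1.4753540e+02] [ 615.41436582 -228.42685363   85.0902875 ] [664.10965263 -74.97910506 127.97967151]
grip 164 [ 593.84636755 -180.23765834   61.15818403] [ 540.84028375 -227.89437424   50.00411119] [ 656.49750427 -111.32225256   69.90621488]
```

View pics/c1.png

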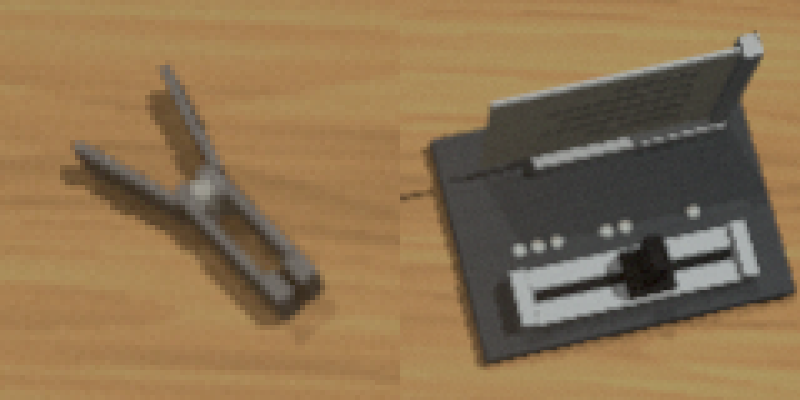

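```bash
cat > m.py <<'E'
from h import *
im,D,M=load('top0')
o=np.array([592.8,-158.8]);a=np.deg2rad(15.55);X=np.array([np.cos(a),np.sin(a)]);Y=np.array([-X[1],X[0]])
print('edge',o+45*X+75*Y)
print('gripready',o-45*X+50*Y)
x0,x1,y0,y1=385,425,175,212
g=np.stack(np.meshgrid(np.arange(x0,x1),np.arange(y0,y1)),-1).reshape(-1,2);P=cloud('top',D,g,M);c=im[g[:,1],g[:,0]].max(1)
m=(c<75)&(P[:,2]>58)&(P[:,2]<72);q=P[m];print('grip top',m.sum(),q.mean(0),'stand',(q[:,:2].mean(0)-o)@np.c_[X,Y])
qs=(q[:,:2]-o)@np.c_[X,Y];print(qs.min(0),qs.max(0))
px=[[220.4,163],[240.6,182.5],[213,138.6],[195,154]]
W=onplane('top',px,26,M);print(W)
ang=np.arctan2(*(W[1]-W[0])[1::-1]);mid=(W[2]+W[3])/2;ang2=np.arctan2(*(W[0]-mid)[1::-1]);print('peg yaw',np.rad2deg([ang,ang2]),np.linalg.norm(W[1]-W[0]),np.linalg.norm(W[0]-mid),np.linalg.norm(W[2]-W[3]))
g=np.stack(np.meshgrid(np.arange(185,255),np.arange(130,200)),-1).reshape(-1,2);P=cloud('top',D,g,M);m=(P[:,2]>14)&(P[:,2]<35);q=P[m][:,:2].astype(np.float32)
l=cv2.fitLine(q,cv2.DIST_L2,0,.01,.01).ravel();print(m.sum(),l,np.rad2deg(np.arctan2(l[1],l[0])),np.median(P[m][:,2]))
E
python3 m.py
```

```text
edge [616.04691943 -74.48167022]
gripready [ 536.04318052 -122.69372018]
grip top 76 [ 552.20875971 -179.86789535   63.57688034] stand [-44.75333867  -9.41507734]
[-56.19934079 -17.47185264] [-30.86019796  -3.23454213]
[[606.88869549 203.83904869  26.        ]
 [566.35267361 158.39024406  26.        ]
 [660.25390144 223.95953665  26.        ]
 [624.17211912 258.69905513  26.        ]]
peg yaw [-131.72993443 -133.29618966] 60.89961340484601 51.5104440896671 50.087215528625144
401 [  0.66163933   0.74982226 601.90967    200.32025   ] 48.57498 25.30240164988345
```

{"op": "step_arm", "data": {"moves": [[-1,[0.02,-0.039,0],-8.3],[-1,[0.02,-0.039,0],-8.3],[-1,[0.02,-0.039,0],-8.3],[-1,[0.02,-0.039,0],-8.3],[-1,[0.02,-0.039,0],-8.3]]}}

```text
time: 0.6
eef_pos: [310.4, 284.5, 404.5]
eef_rot: [[-0.0, -0.416, 0.909], [-0.0, 0.909, 0.416], [-1.0, -0.0, -0.0]]
wrist_force: [1.1, 1.2, 0.5]
finger_gap: 85.1
```

{"op": "step_arm", "data": {"moves": [[-1,[0.02,-0.039,0],-8.3],[-1,[0.02,-0.039,0],-8.3],[-1,[0.02,-0.039,0],-8.3],[-1,[0.02,-0.039,0],-8.3],[-1,[0.02,-0.039,0],-8.3]]}}

```text
time: 1.1
eef_pos: [410.5, 89.3, 404.6]
eef_rot: [[-0.0, 0.292, 0.957], [0.0, 0.957, -0.292], [-1.0, 0.0, -0.0]]
wrist_force: [0.4, 0.5, -0.3]
finger_gap: 85.6
```

{"op": "step_arm", "data": {"moves": [[-1,[0.02,-0.039,0],-8.3],[-1,[0.02,-0.039,0],-8.3],[-1,[0.02,-0.039,0],-8.3],[-1,[0.02,-0.039,0],-8.3],[-1,[0.02,-0.039,0],-8.3]]}}

```text
time: 1.6
eef_pos: [510.6, -105.7, 404.4]
eef_rot: [[-0.001, 0.852, 0.523], [0.0, 0.523, -0.852], [-1.0, -0.0, -0.001]]
wrist_force: [0.1, 0.6, 0.9]
finger_gap: 85.5
```

{"op": "step_arm", "data": {"moves": [[-1,[0.02,-0.038,0],-8.3],[-1,[0.02,-0.038,0],-8.1],[-1,[0,0,-0.04],0],[-1,[0,0,0],0],[-1,[0,0,0],0]]}}

```text
time: 2.1
eef_pos: [550.1, -179.5, 364.9]
eef_rot: [[-0.001, 0.963, 0.268], [0.001, 0.268, -0.963], [-1.0, -0.001, -0.001]]
wrist_force: [0.1, 0.4, 0.6]
finger_gap: 85.0
```

```bash
python3 - <<'E'
from h import *
s=r.get_state();R=s['eef_rot'];print(s['time'],s['eef_pos'],np.rad2deg(np.arctan2(R[1,2],R[0,2])),R[:,0],s['joint_positions'])
shot('wrist','w1')
E
```

```text
2.1 [ 550.05658484 -179.50576101  364.85954165] -74.450827049949 [-1.48568430e-03  9.37609765e-04 -9.99998457e-01] [-5.17834439e-01  4.62213571e-01  1.38872611e+00  8.24436135e-05
  1.29240799e+00  7.81554131e-01]
```

View pics/w1.png

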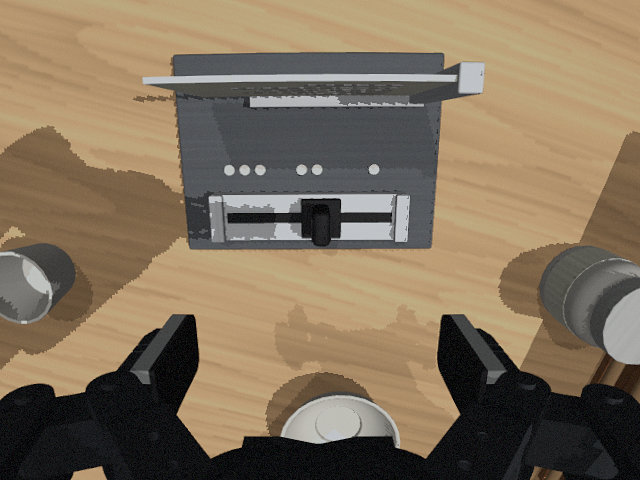

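```bash
python3 - <<'E'
from h import *
im,D,M=load('w1')
print('grip top',onplane('w',[[321,237]],65,M),'card corner',onplane('w',[[145,81]],130.5,M),'base corners',onplane('w',[[190,248],[431,248],[443,54],[174,54]],12,M))
print(D[237,321],D[81,148],cloud('w',D,[[321,237],[321,243],[321,230],[160,80],[420,78]],M))
E
```

```text
grip top [[ 549.50196768 -181.22675059   65.        ]] card corner [[617.97954428 -75.61042376 130.5       ]] base corners [[ 497.66696679  -84.20452472   12.        ]
 [ 550.76422462 -274.94498498   12.        ]
 [ 692.87524495 -233.87151359   12.        ]
 [ 640.56630923  -44.37963886   12.        ]]
278.50128 189.03992 [[ 549.67256681 -181.17495362   65.64759883]
 [ 545.17954386 -182.44351863   64.10763907]
 [ 554.48322818 -179.82412481   66.10529617]
 [ 620.20252191  -83.06960785  131.96136118]
 [ 653.09577686 -199.57936566  131.17949518]]
```

{"op": "step_arm", "data": {"moves": [[-1,[0.001,-0.001,-0.04],0],[-1,[0,0,-0.04],0],[-1,[0,0,-0.04],0],[-1,[0,0,-0.032],0],[-0.2,[0,0,0],0]], "newtons": 25}}

```text
time: 2.65
eef_pos: [550.7, -180.0, 210.8]
eef_rot: [[-0.004, 0.963, 0.268], [0.003, 0.268, -0.963], [-1.0, -0.004, -0.004]]
wrist_force: [-0.3, -0.1, 0.4]
finger_gap: 73.5
```

{"op": "step_arm", "data": {"moves": [[1,[0,0,0],0],[1,[0,0,0],0],[1,[0,0,0],0],[1,[0,0,0],0],[1,[0,0,0],0]]}}

```text
time: 3.15
eef_pos: [551.4, -181.0, 214.0]
eef_rot: [[0.002, 0.964, 0.268], [-0.001, 0.268, -0.964], [-1.0, 0.001, 0.001]]
wrist_force: [-1.3, 1.3, 6.7]
finger_gap: 11.2
```

{"op": "step_arm", "data": {"moves": [[1,[-0.003,0.0106,0.001],0],[1,[-0.003,0.0106,0],0],[1,[-0.003,0.0106,0],0],[1,[-0.003,0.0106,0],0],[1,[-0.003,0.0106,0],0]]}}

```text
time: 3.65
eef_pos: [536.1, -126.8, 214.1]
eef_rot: [[0.001, 0.964, 0.268], [-0.0, 0.268, -0.964], [-1.0, 0.001, 0.001]]
wrist_force: [3.8, -0.9, 1.9]
finger_gap: 11.6
```

{"op": "step_arm", "data": {"moves": [[1,[-0.0005,0.002,0],0],[1,[-0.0005,0.002,0],0],[1,[0,0,0],0]]}}

```text
time: 3.95
eef_pos: [535.3, -124.1, 214.1]
eef_rot: [[0.001, 0.964, 0.267], [-0.001, 0.267, -0.964], [-1.0, 0.001, 0.001]]
wrist_force: [2.4, -0.1, 5.8]
finger_gap: 11.4
```

{"op": "step_arm", "data": {"moves": [[1,[-0.0005,0.002,0],0],[1,[-0.0005,0.002,0],0],[1,[0,0,0],0]]}}

```text
time: 4.25
eef_pos: [534.8, -122.6, 214.1]
eef_rot: [[0.004, 0.964, 0.267], [-0.007, 0.267, -0.964], [-1.0, 0.002, 0.007]]
wrist_force: [6.0, -20.5, -4.0]
finger_gap: 11.5
```

{"op": "step_arm", "data": {"moves": [[1,[-0.0005,0.002,0],0],[1,[0,0,0],0]]}}

```text
time: 4.45
eef_pos: [534.5, -121.9, 214.2]
eef_rot: [[0.005, 0.964, 0.267], [-0.01, 0.267, -0.964], [-1.0, 0.003, 0.011]]
wrist_force: [7.8, -29.8, -6.7]
finger_gap: 11.4
```

{"op": "step_arm", "data": {"moves": [[-1,[0,0,0],0],[-1,[0,0,0],0],[-1,[0,0,0],0],[-1,[0,0,0.04],0],[-1,[0,0,0.04],0]]}}

```text
time: 4.95
eef_pos: [533.3, -117.5, 293.7]
eef_rot: [[-0.004, 0.964, 0.268], [0.002, 0.268, -0.964], [-1.0, -0.003, -0.003]]
wrist_force: [0.2, 0.4, 0.6]
finger_gap: 82.2
```

{"op": "step_arm", "data": {"moves": [[-1,[0,0,0.04],0],[-1,[0,0,0.03],0],[-1,[0.012,0.044,0],4.1],[-1,[0.012,0.044,0],4.1],[-1,[0.012,0.044,0],4.1]]}}

```text
time: 5.45
eef_pos: [569.6, 15.9, 363.6]
eef_rot: [[-0.001, 0.883, 0.469], [0.0, 0.469, -0.883], [-1.0, -0.001, -0.001]]
wrist_force: [0.9, 0.5, -0.4]
finger_gap: 85.6
```

{"op": "step_arm", "data": {"moves": [[-1,[0.012,0.044,0],4.1],[-1,[0.012,0.044,0],4.1],[-1,[0.012,0.044,0],4.1],[-1,[0.012,0.044,0],4.1],[-1,[0.012,0.044,0],4.0]]}}

```text
time: 5.95
eef_pos: [629.5, 236.3, 363.3]
eef_rot: [[-0.002, 0.664, 0.748], [-0.0, 0.748, -0.664], [-1.0, -0.001, -0.001]]
wrist_force: [0.4, -0.0, 0.3]
finger_gap: 85.6
```

{"op": "step_arm", "data": {"moves": [[-1,[0,0,0],0],[-1,[0,0,0],0]]}}

```text
time: 6.15
eef_pos: [629.3, 235.0, 362.7]
eef_rot: [[-0.002, 0.665, 0.746], [-0.001, 0.746, -0.665], [-1.0, -0.002, -0.001]]
wrist_force: [0.4, 0.0, -0.2]
finger_gap: 85.4
```

```bash
python3 - <<'E'
from h import *
s=r.get_state();R=s['eef_rot'];print(s['time'],s['eef_pos'],np.rad2deg(np.arctan2(R[1,2],R[0,2])))
w,D,M=shot('wrist','w2');t,D2,M2=shot('top','top1')
cv2.imwrite('pics/c2.png',np.hstack([w,cv2.resize(t[115:235,330:370+85],(160,154)) if 0 else cv2.copyMakeBorder(cv2.resize(t[115:235,330:455],(160,154)),0,326,0,0,0)])[:,:,::-1])
g=np.stack(np.meshgrid(np.arange(350,440),np.arange(175,215)),-1).reshape(-1,2);P=cloud('top',D2,g,M2);c=t[g[:,1],g[:,0]].max(1)
m=(c<75)&(P[:,2]>58)&(P[:,2]<72);a=np.deg2rad(15.55);X=np.array([np.cos(a),np.sin(a)]);Y=np.array([-X[1],X[0]])
print('slide moved to',m.sum(),P[m].mean(0),(P[m][:,:2].mean(0)-[592.8,-158.8])@np.c_[X,Y])
E
```

```text
6.15 [629.32759868 234.99817861 362.74760484] -41.71477500866653
slide moved to 79 [ 536.25584675 -123.60272953   63.96962661] [-45.03880452  49.06725184]
```

View pics/c2.png

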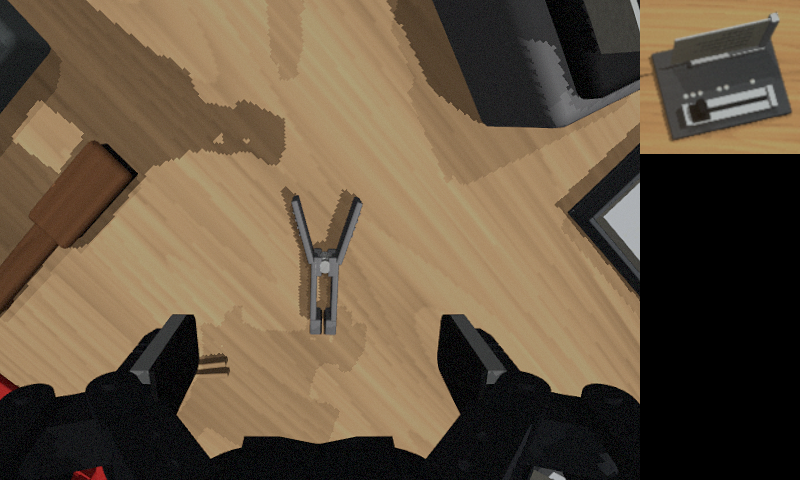

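```bash
python3 - <<'E'
from h import *
im,D,M=load('w2')
W=onplane('w',[[325,267],[323,331],[296,200],[356,201]],26,M);print(W)
mid=(W[2]+W[3])/2;d=W[1]-mid;u=d/np.linalg.norm(d);print('yaw',np.rad2deg(np.arctan2(d[1],d[0])),np.linalg.norm(d),np.linalg.norm(W[0]-mid),'levers',W[0]-38*u,'from mid',W[1]-98*u)
g=np.stack(np.meshgrid(np.arange(285,370),np.arange(190,340)),-1).reshape(-1,2);P=cloud('w',D,g,M);m=(P[:,2]>14)&(P[:,2]<35);q=P[m][:,:2].astype(np.float32)
l=cv2.fitLine(q,cv2.DIST_L2,0,.01,.01).ravel();print(m.sum(),np.rad2deg(np.arctan2(l[1],l[0]))-180,P[m][:,2].max(),q.mean(0))
print('box corner',cloud('w',D,[[488,120],[560,120]],M))
E
```

```text
[[609.66246472 204.50805811  26.        ]
 [571.22167009 163.46234298  26.        ]
 [628.69787203 258.93828921  26.        ]
 [661.83442231 228.38512114  26.        ]]
yaw -132.71490422527302 109.15366362066233 52.92098148903617 levers [635.43979583 232.42810827  26.        ] from mid [637.70005032 235.46668286  26.        ]
2591 -133.70224 28.738599919790204 [608.1118  203.18738]
box corner [[772.66059698 209.5031318   23.19549725]
 [776.19852326 206.19115318 109.31129032]]
```

{"op": "step_arm", "data": {"moves": [[-1,[0.005,-0.0025,-0.037],-0.8],[-1,[0,0,-0.04],0],[-1,[0,0,-0.04],0],[-1,[0,0,-0.04],0],[-1,[0,0,-0.022],0]], "newtons": 40}}

```text
time: 6.75
eef_pos: [633.9, 229.9, 181.5]
eef_rot: [[-0.005, 0.679, 0.735], [-0.001, 0.735, -0.679], [-1.0, -0.004, -0.003]]
wrist_force: [0.4, 0.1, -0.4]
finger_gap: 85.3
```

{"op": "step_arm", "data": {"moves": [[-1,[0,0,-0.007],0],[-1,[0,0,0],0],[-1,[0,0,0],0]]}}

```text
time: 7.05
eef_pos: [635.2, 231.2, 179.6]
eef_rot: [[0.003, 0.677, 0.736], [0.0, 0.736, -0.677], [-1.0, 0.002, 0.002]]
wrist_force: [-0.1, 0.1, -0.2]
finger_gap: 85.2
```

{"op": "step_arm", "data": {"moves": [[-0.2,[0,0,0],0],[0,[0,0,0],0],[0.2,[0,0,0],0],[0.4,[0,0,0],0],[1,[0,0,0],0]]}}

```text
time: 7.55
eef_pos: [635.3, 231.9, 180.5]
eef_rot: [[0.005, 0.677, 0.736], [0.001, 0.736, -0.677], [-1.0, 0.004, 0.003]]
wrist_force: [-1.3, 1.2, 13.3]
finger_gap: 22.1
```

{"op": "step_arm", "data": {"moves": [[1,[0,0,0],0],[1,[0,0,0],0],[1,[0,0,0],0],[1,[0,0,0],0]]}}

```text
time: 7.95
eef_pos: [635.3, 232.0, 180.5]
eef_rot: [[0.005, 0.677, 0.736], [0.001, 0.736, -0.677], [-1.0, 0.004, 0.003]]
wrist_force: [-0.5, 0.3, 12.3]
finger_gap: 22.4
```

{"op": "step_arm", "data": {"moves": [[1,[0,0,0.005],0],[1,[0,0,0.01],0],[1,[0,0,0.03],0],[1,[0,0,0.03],0],[1,[0,0,0.03],0]]}}

```text
time: 8.45
eef_pos: [634.5, 231.6, 284.3]
eef_rot: [[-0.0, 0.677, 0.736], [-0.0, 0.736, -0.677], [-1.0, -0.0, -0.0]]
wrist_force: [0.2, 0.2, -1.0]
finger_gap: 21.9
```

{"op": "step_arm", "data": {"moves": [[1,[0,0,0.04],0],[1,[0,0,0.04],0],[1,[0,0,0],0],[1,[0,0,0],0]]}}

```text
time: 8.85
eef_pos: [634.4, 231.6, 363.5]
eef_rot: [[0.001, 0.677, 0.736], [0.0, 0.736, -0.677], [-1.0, 0.001, 0.001]]
wrist_force: [-0.3, 0.1, -1.0]
finger_gap: 22.0
```

```bash
python3 - <<'E'
from h import *
s=r.get_state();R=s['eef_rot'];print(s['time'],s['eef_pos'],np.rad2deg(np.arctan2(R[1,2],R[0,2])),s['finger_gap'],s['wrist_force'],s['torque'])
w,D,M=shot('wrist','w3')
c,D2,M2=shot('scene','s3')
cv2.imwrite('pics/c3.png',np.hstack([w[200:480,160:480],cv2.resize(c[110:250,380:540],(320,280))])[:,:,::-1])
E
```

```text
8.85 [634.44727681 231.57322254 363.5333958 ] -42.59292309022848 21.95563929747547 [-0.31934898  0.11391916 -0.98531094] [ 0.01173194 -0.01924856 -0.01601448]
```

View pics/c3.png

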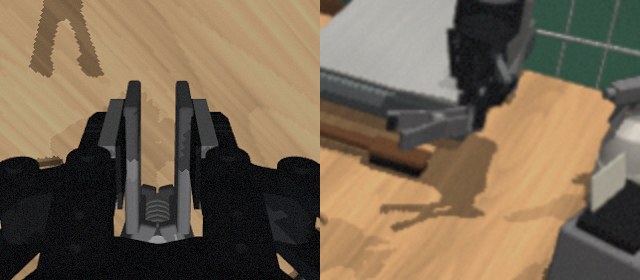

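```bash
python3 - <<'E'
from h import *
im,D,M=load('w3')
s=r.get_state();T=s['eef_pos'];R=s['eef_rot']
for x in (292,294,342,344):
    P=cloud('w',D,[[x,y] for y in range(284,436,15)],M); L=(P-T)@R  # tool: x along fingers, y, z
    print(x);print(np.round(L,1).tolist())
P=cloud('w',D,[[317,y] for y in (398,405,412,418,425,432,438)],M);print('coil',np.round((P-T)@R,1).tolist())
E
```

```text
292
[[173.5, 15.4, -9.1], [159.1, 15.6, -8.2], [151.6, 13.5, -7.8], [151.8, 7.9, -8.0], [152.6, 1.8, -8.1], [153.2, -4.4, -8.3], [152.0, -9.6, -8.3], [151.9, -15.7, -8.4], [152.6, -22.5, -8.6], [153.1, -29.5, -8.8], [152.3, -35.5, -8.9]]
294
[[173.4, 15.5, -8.3], [159.7, 15.3, -7.6], [152.6, 13.0, -7.2], [152.5, 7.6, -7.3], [151.6, 2.4, -7.4], [152.2, -3.7, -7.5], [153.0, -10.3, -7.7], [28.1, 73.1, 0.3], [152.5, -22.4, -7.9], [152.8, -29.3, -8.0], [152.3, -35.5, -8.1]]
342
[[173.9, 15.2, 9.9], [159.4, 15.4, 9.0], [151.8, 13.4, 8.6], [152.8, 7.4, 8.8], [152.8, 1.7, 8.9], [152.0, -3.7, 8.9], [151.5, -9.2, 9.0], [152.3, -15.9, 9.2], [152.2, -22.2, 9.3], [151.4, -28.1, 9.3], [152.8, -36.0, 9.6]]
344
[[28.1, 73.1, 0.3], [159.4, 15.4, 9.7], [152.3, 13.2, 9.3], [152.6, 7.5, 9.4], [151.6, 2.4, 9.5], [152.1, -3.7, 9.6], [152.5, -9.9, 9.8], [152.9, -16.4, 9.9], [152.3, -22.3, 10.0], [152.3, -28.9, 10.1], [153.7, -36.8, 10.4]]
coil [[172.7, -35.0, 0.3], [169.1, -35.7, 0.3], [162.4, -33.8, 0.3], [160.0, -34.7, 0.3], [156.3, -34.8, 0.3], [153.1, -35.3, 0.3], [152.4, -37.4, 0.3]]
```

{"op": "step_arm", "data": {"moves": [[1,[-0.0085,-0.0228,0],8.3],[1,[-0.0085,-0.0228,0],8.3],[1,[-0.0085,-0.0228,-0.01],8.3],[1,[-0.0085,-0.0228,-0.018],8.3],[1,[-0.0085,-0.0228,-0.03],8.3]]}}

```text
time: 9.45
eef_pos: [591.7, 116.8, 304.2]
eef_rot: [[0.001, 0.013, 1.0], [-0.0, 1.0, -0.013], [-1.0, 0.0, 0.001]]
wrist_force: [0.8, 0.1, -0.7]
finger_gap: 21.5
```

{"op": "step_arm", "data": {"moves": [[1,[-0.0085,-0.0228,-0.03],8.3],[1,[-0.0085,-0.0228,-0.03],8.35],[1,[0,0,0],0],[1,[0,0,0],0]]}}

```text
time: 9.85
eef_pos: [575.2, 72.0, 244.1]
eef_rot: [[-0.002, -0.265, 0.964], [0.0, 0.964, 0.265], [-1.0, 0.001, -0.002]]
wrist_force: [0.1, 0.6, -0.3]
finger_gap: 21.8
```

```bash
python3 - <<'E'
from h import *
s=r.get_state();R=s['eef_rot'];T=s['eef_pos'];print(s['time'],T,np.rad2deg(np.arctan2(R[1,2],R[0,2])),s['finger_gap'])
w,D,M=shot('wrist','w4');print('lever',np.round((cloud('w',D,[[x,y] for x in(292,344) for y in (330,375,420)],M)-T)@R,1).tolist())
t,D2,M2=shot('top','top4')
cv2.imwrite('pics/c4.png',cv2.resize(t[110:235,270:450],(720,500),interpolation=3)[:,:,::-1])
E
```

```text
9.85 [575.16042362  71.96588465 244.11494221] 15.366935242480295 21.78353769159062
lever [[154.6, 6.1, -7.7], [154.2, -11.2, -8.0], [155.5, -31.3, -8.5], [154.0, 6.4, 9.7], [154.5, -11.4, 10.0], [153.3, -29.5, 10.3]]
```

View pics/c4.png

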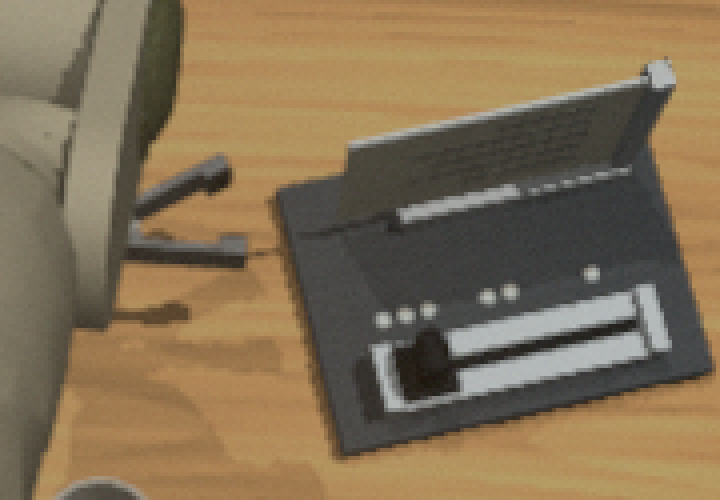

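```bash
python3 - <<'E'
from h import *
im,D,M=load('top4')
px=np.array([[231,174],[246,248],[350,146]])/4+[270,110]
W=onplane('t',px[:2],92,M);C=onplane('t',px[2:],130.5,M)[0];print(W,C)
a=np.deg2rad(15.4);X=np.array([np.cos(a),np.sin(a)]);Y=np.array([-X[1],X[0]])
E=np.array([616.5,-75]);T=np.array([575.2,72])
for p in (*W[:,:2],C[:2],T): print(((p-E)@X).round(1),((p-E)@Y).round(1))
E
```

```text
[[613.36115368 -19.64334005  92.        ]
 [575.3978349  -28.66234258  92.        ]] [615.42744886 -75.68728137 130.5       ]
11.7 54.2
-27.3 55.6
-1.2 -0.4
-0.8 152.7
```

```bash
python3 - <<'E'
from h import *
im,D,M=load('w4')
s=r.get_state();R=s['eef_rot'];T=s['eef_pos']
for y in range(325,440,12):
    g=[[x,y] for x in range(270,370)];L=(cloud('w',D,g,M)-T)@R
    m=(abs(L[:,0]-153.5)<4)&(abs(L[:,2])<18); z=L[m,2]; n=z[z<0];p=z[z>0]
    if len(n) and len(p): print(y,L[m,1].mean().round(1),'neg',n.min().round(1),n.max().round(1),'pos',p.min().round(1),p.max().round(1),'innermid',((n.max()+p.min())/2).round(1))
im=load('w4')[0]; cv2.imwrite('pics/c5.png',cv2.resize(im[260:480,220:420],(800,880))[:600,:,::-1])
E
```

```text
325 9.2 neg -15.4 -7.1 pos 6.6 16.1 innermid -0.3
337 3.3 neg -11.2 -7.2 pos 6.7 10.6 innermid -0.3
349 -1.2 neg -11.3 -7.3 pos 6.7 10.6 innermid -0.3
361 -6.0 neg -11.3 -7.4 pos 6.4 10.6 innermid -0.5
373 -10.9 neg -11.4 -7.5 pos 6.9 10.7 innermid -0.3
385 -16.0 neg -11.4 -7.5 pos 6.6 11.1 innermid -0.5
397 -21.0 neg -11.6 -7.7 pos 6.6 11.3 innermid -0.5
409 -26.1 neg -12.1 -7.8 pos 6.7 11.4 innermid -0.5
421 -31.4 neg -12.3 -5.7 pos 6.8 11.2 innermid 0.5
433 -36.7 neg -11.6 -0.2 pos 0.2 10.9 innermid -0.0
```

View pics/c5.png

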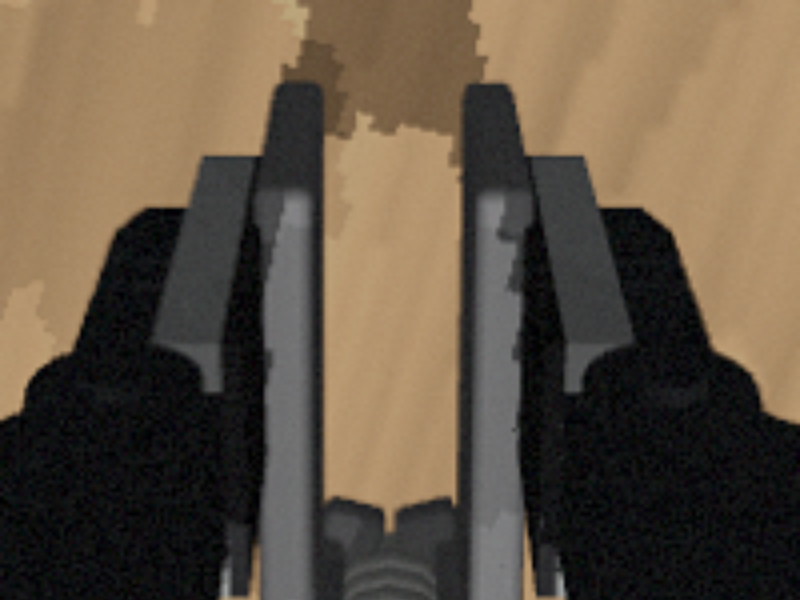

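{"op": "step_arm", "data": {"moves": [[1,[0.0044,-0.0154,0],0],[1,[0.0044,-0.0154,0],0],[1,[0.0044,-0.0154,0],0],[1,[0.0044,-0.0154,0],0],[1,[0.0042,-0.0154,0],0]]}}

```text
time: 10.45
eef_pos: [597.4, -6.7, 244.8]
eef_rot: [[0.0, -0.267, 0.964], [-0.0, 0.964, 0.267], [-1.0, -0.0, 0.0]]
wrist_force: [0.5, 0.5, -0.5]
finger_gap: 21.9
```

{"op": "step_arm", "data": {"moves": [[1,[0,0,0],0],[1,[0,0,0],0],[1,[0,0,0],0]]}}

```text
time: 10.75
eef_pos: [596.8, -4.5, 244.6]
eef_rot: [[-0.0, -0.269, 0.963], [0.0, 0.963, 0.269], [-1.0, 0.0, -0.0]]
wrist_force: [0.7, 0.8, -0.6]
finger_gap: 22.1
```

```bash
python3 - <<'E'
from h import *
s=r.get_state();R=s['eef_rot'];T=s['eef_pos'];print(s['time'],T,np.rad2deg(np.arctan2(R[1,2],R[0,2])),s['finger_gap'],s['wrist_force'])
t,D2,M2=shot('top','top5');c,D3,M3=shot('scene','s5')
cv2.imwrite('pics/c6.png',np.hstack([cv2.resize(t[115:195,320:400],(400,400),interpolation=3),cv2.resize(c[230:350,320:440],(400,400),interpolation=3)])[:,:,::-1])
E
```

```text
10.75 [596.81971963  -4.53744693 244.62035449] 15.579496071382717 22.142395272577254 [ 0.66128974  0.81591689 -0.61615676]
```

View pics/c6.png

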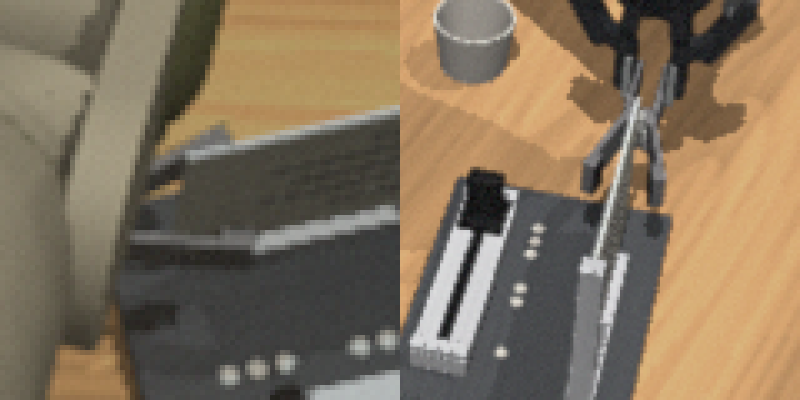

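```bash
python3 - <<'E'
from h import *
im,D,M=load('s5')
px=(np.array([[590,177],[656,187]])-[400,0])/3.3333+[320,230]
W=onplane('s',px,79.3,M);a=np.deg2rad(15.55);X=np.array([np.cos(a),np.sin(a)]);Y=np.array([-X[1],X[0]])
E=np.array([616.4,-75])
for p in (*W[:,:2],np.array([596.8,-4.5])): print(p,((p-E)@X).round(1),((p-E)@Y).round(1))
# card top edge in scene view: predicted ends, jaw-side corner at crop
pc=(np.array([[637,97]])-[400,0])/3.3333+[320,230];q=onplane('s',pc,130.5,M)[0,:2];print('card corner',q,((q-E)@X),((q-E)@Y))
g=np.stack(np.meshgrid(np.arange(372,402),np.arange(260,295)),-1).reshape(-1,2);P=cloud('s',D,g,M);S=np.c_[(P[:,:2]-E)@X,(P[:,:2]-E)@Y,P[:,2]]
m=(abs(S[:,2]-79)<14)&(S[:,1]<0)&(S[:,1]>-45)
for lo,hi in((-40,-8),(-8,8),(8,40)):
    k=m&(S[:,0]>lo)&(S[:,0]<hi); print(lo,k.sum(),S[k].min(0).round(1) if k.sum() else '',S[k].max(0).round(1) if k.sum() else '',np.median(S[k],0).round(1) if k.sum() else '')
E
```

```text
[ 604.76450258 -107.0492951 ] -19.8 -27.8
[644.83683855 -93.50731752] 22.4 -25.5
[596.8  -4.5] 0.0 73.2
card corner [618.58953379 -76.53121018] 1.6989044088792637 -2.062131573977114
-40 91 [-27.1 -30.8  65.4] [-14.2  -0.1  91.2] [-19.5 -22.8  83.8]
-8 17 [  2.5 -40.8  65.1] [ 3.2 -2.2 92.8] [  2.9 -22.2  76.9]
8 80 [ 14.8 -30.8  65.1] [27.4 -0.1 92.4] [ 20.4 -24.8  83.7]
```

```bash
python3 -c "
from cell import r
print(r.finish_job()); s=r.get_state(); print(s['time'],s['finger_gap'],s['wrist_force'])"
```

```text
the job is handed in; nothing more can be done
None
the job is handed in; nothing more can be done
```

The job is handed in at about 11 s of the 48 s. The slide is at its ready stop and the grey towel peg is held wide open around the card's free edge. No verdict was reported, so what follows rests on my own last measurements.

- **Slide:** I gripped it and dragged it until the stop pushed back with about 30 N. The top camera then put it at 49 mm along the stand's y, where I took the ready stop to be 50 mm. The stand I used is the dark one, not the red look-alike.
- **Peg grip:** I picked it up by the levers at 40 N. The levers are parallel, so it is fully spread. The finger gap read about 22 mm against the nominal 24 mm, and the slide grip also read slightly under its true size. The peg hangs level and within about 1 degree of the tool's line.
- **Position at the card:**
  - The underside is about 66 mm above the table, and mid-peg is about 79 mm up, half way up the edge.
  - The card edge is about 30 mm ahead of the hinge and within about 2 mm of mid-gape.
  - The wrist force showed no contact with the card or stand.
- **One disagreement:** before the final approach, a top-view reading put the mid-gape about 7 mm to one side. I put that down to seeing the jaws' side faces. The wrist view of the levers and the final scene-camera depth both showed it centred.
- **Everything else:** I stayed clear of the other things on the table by planned distance. I did not re-measure where they ended up.

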